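# Hang the graduated gauge plate on the test rack

### The arm

A 6-joint arm with a two-finger parallel gripper is mounted at the origin on the work surface. World frame = base frame: x ahead of the robot, y to its left, z up, the work surface at z = 0. Lengths are in m, angles in rad, forces in N, time in s.
With the tool pointing down it reaches from about 0.375 to 0.9 m from the base axis. Payload 3.1 kg.
Tool frame: the origin (TCP) lies at the very end of the fingers, on their centre line; the grasp point (between the pads) lies 19 mm behind it; z points along the fingers, y is the line along which they close (so a half turn about z gives the same grasp; the last joint's range is limited). The gripper opens to 87 mm and grips with 3 to 60 N. Pads are 19 mm wide; open, the fingers measure 117 mm over their backs; the gripper's body (75 mm by 190 mm) begins 51 mm behind the grasp point.
Start: joints at [1.161, 0.527, 1.433, -0, 1.181, -0.178], TCP at [0.144, 0.608, 0.223] pointing down, gripper open.
Joint ranges: [-3.08, 3.08], [-0.75, 2.2], [0.22, 2.44], [-1.43, 4.57], [0, 2.65], [-2.85, 2.85]. Speed limits (rad/s): [2.79, 2.79, 3.14, 3.14, 3.14, 3.14].

### API

Orientations are given as [roll, pitch, yaw] about the fixed x, y, z axes, in that order (R = Rz(yaw) Ry(pitch) Rx(roll)).
In Python, from bench import env gives the robot as it stands.
- The arm moves only by the tool servo_tool, never from a script. Its argument "motion" is one flat list of numbers, 7 for each row, row after row: the shift along the tool's x, y, z in m, then the turn, a rotation vector about the tool's x, y, z in degrees, then the closure, from -1 (fully open) to 1 (shut), so that 0 is half open. In form: [x, y, z, rx, ry, rz, fingers, x, y, z, rx, ry, rz, fingers, ...]. A call has 1 to 5 rows; each row is the pose to reach, as a shift and turn from the pose commanded when the call began, along the tool's axes at that moment; what a row does not reach only later rows make up. A row lasts 1/8 s, in which the tool goes at most 62.5 mm and 10.7 degrees, less where a joint would pass 70% of its speed; a pose out of reach is approached as far as the arm can. A call with a gripper value outside its range is refused whole. The fingers move at their own pace and stop on an object; the grip force is fixed at half the most. Time passes only in rows, so rows that repeat a pose let the fingers close. It gives the time, the measured TCP pose, the force, the opening and the grip force at its end, in the units of the state.
- env.read_state(): the state, without advancing time (a new reading comes with each control period).
- env.get_image(name): name is "side" or "top"; returns a dict with "frame" (400x640x3 uint8, red, green, blue), "camera_matrix" (3x3 intrinsics, pixels), "R" (3x3) and "t" (3): a world point X has camera coordinates R X + t. Camera axes: x right, y down, z forward; pixel columns grow to the right and rows downward; lengths in m; the calibration is good to about 2 mm. A picture is of the moment at which its call begins. There is no depth.
- env.sign_off(): hands the job in; it is judged then, once.
The state is a dict: "t": time; "q": joint angles; "joint_velocities": joint speeds; "tau": joint torques, N m; "ee_pos": TCP position; "tool_rot": TCP orientation; "wrist_force": force on the tool from outside, world axes, zero at the start; "torque": the same for the moment, N m; "opening": finger opening in m; "grip_force": force on a finger pad.
Only numpy, scipy, OpenCV 4.12 (cv2) and the standard library are available. Lean on these libraries where they do the work, as an engineer would, in place of code of your own. Each camera call takes 0.05 s, during which the arm holds its last target. There are 200 camera calls.

### The job

The graduated gauge plate stands in its holder, locked by a keeper. Turn the keeper's wing knob about a quarter turn so that the keeper swings clear, lift the gauge out, and hang it by its eye on the steel hook at the front of the test rack, under the laptop's overhanging edge, with the graduated face outward (away from the rack). Leave it hanging upright and still on the hook, the keeper open, and the loose things on the bench where they are.

Things in the scene. Friction and masses are not known exactly. Their poses are not given: they have to be found in the camera images.
- gauge: Aluminium gauge plate, 8 mm thick (own x), 88 mm tall (own z), 120 g. Origin: middle of its underside. Marked face (white, black border and ticks) looks to own -x; the back is bare metal. Foot 90 mm wide (y), 20 mm tall; above it a body 46 mm wide with a square eye. Starts upright in the holder's slot, underside 8 mm above the bench. Can be gripped by the body's side edges, 46 mm apart.
- gauge_eye (a point): Centre of the gauge's eye, in mid thickness, 66 mm above the gauge's underside; axes of the gauge. The eye is a square hole 24 x 24 mm right through, with 11 mm of metal either side and 10 mm above.
- gauge_front (a point): A point in the air 60 mm out from the gauge's mid thickness on its marked side, level with the eye's centre; axes of the gauge.
- holder: Fixed steel holder; origin on the bench under the slot's middle. Base 8 mm thick, 64 mm in x, y -65 to 125 mm. Slot 10 mm wide (x), 94 mm long (y), its strips' tops 24 mm above the bench. Marked face starts towards holder -x. Knob axis at y = 82 mm. A cheek 50 mm wide (x) stands at y = 118 to 124 mm, top 82 mm above the bench, 14 mm past the wing tips' sweep.
- keeper (a joint): Angle of keeper and wing knob, rad: 0 = bar lies over the gauge's foot (locked); grows counterclockwise from above, opening to holder +x; 1.57 = quarter turn, clear; stop at 1.75. Starts at 0 to 0.3, stays where left (0.05 N m friction). Bar 10 mm wide, 6 thick, reaches 48 mm from the axis, underside 33 mm above the bench; blocks lifting the gauge until open about 0.5 rad.
- wing (a point): Point to grip, on the knob's upright axis, 74 mm above the bench. The black wing is one flat upright bar 8 mm thick, 44 mm long, 57 to 83 mm above the bench, with a 14 mm round hub from 55 to 77 mm. Own y runs along the wing (as holder y at joint 0; the keeper bar points to own -y), own x across its flats, z up.
- rack: Fixed steel rack 280 mm deep (x), 340 wide (y), 205 high. Origin: centre of underside; own -x is outward; front face at x = -140 mm. Laptop base (z 205 to 223 mm) sticks out 34 mm past the front, so the hand must lean outward to hang the gauge; screen behind, to 430 mm. Sockets 50 mm wide, out 22 mm, at y = +-125, z 30 to 100 mm. Probe post, 14 mm thick (24 at top), 220 tall, at x = -225, y = -157 mm.
- hook (a point): Middle of the hook's level bar, on its axis, 135 mm above the bench, 35 mm out from the rack's front; axes of the rack. Round steel bar 8 mm thick, runs along rack x from the front face to 64 mm out, ending in an upturned tip whose top is 11 mm above the bar's axis (29 mm out from this point). With the gauge hanging, its eye's centre is 8 mm below the axis.
- block_a: Loose grey ferrite block 34 x 22 x 18 mm, beside the holder. Origin: centre of its underside. To be left where it is.
- block_b: Loose grey ferrite block 34 x 22 x 18 mm, beside the holder. Origin: centre of its underside. To be left where it is.
- block_c: Loose grey ferrite block 34 x 22 x 18 mm, beside the holder. Origin: centre of its underside. To be left where it is.
- driver: Loose screwdriver, 160 mm long, lying along its own x. To be left where it is.
- cleaner: Loose small bottle, 36 mm across, 100 mm tall, standing close behind the holder. Origin: centre of its underside. To be left where it is.
- blank: Loose plain metal plate 70 x 50 x 8 mm lying flat. Origin: centre of its underside. To be left where it is.
There are look-alikes about, which are no part of the job. Of the things that look like the holder, the smaller one is meant. What is shaped like the gauge but orange is not meant.

How it is judged:
On the way, in this order (a step that is already met when the one before it is completed fails the run):
1. the keeper is turned open (past 1.1 rad) while the gauge still stands in its slot (value of joint keeper above 1.1 rad and distance of gauge from where it was at the start of the episode below 0.012 m), for 0.1 s.
2. the gauge is lifted clear of the holder (distance of gauge from where it was at the start of the episode above 0.05 m), for 0.1 s.
At the end, for the whole second after the job is handed in: The gauge hangs at rest by its eye on the hook's bar: eye centre within 28 mm of the hook point along the bar, 11 mm sideways and 3 to 13 mm below the bar's axis, upright within 0.2 rad, square to the rack within 0.35 rad, the marked face outward; the keeper still open past 1.1 rad (x of gauge_eye in the frame of hook between -0.028 and 0.028 m and y of gauge_eye in the frame of hook between -0.011 and 0.011 m and z of gauge_eye in the frame of hook between -0.013 and -0.003 m and angle between gauge's own z axis and vertical below 0.2 rad and angle between the x axis of gauge and the x axis of rack, either way round below 0.35 rad and x of gauge_front in the frame of hook below -0.02 m and value of joint keeper above 1.1 rad and linear speed of gauge below 0.03 m/s and angular speed of gauge below 0.5 rad/s); the robot touches nothing.
It fails at once if a loose bystander is moved more than 30 mm (distance of any of block_a, block_b, block_c, driver, cleaner, blank from where it was at the start of the episode above 0.03 m).
It also fails if it takes over 61 s, if anything falls off the work surface, if the arm or the gripper's body presses on something with over 40 N, if the wrist force passes 120 N, or if a joint passes its speed limit or range.

## Working session

There is one attempt and no reset: what is moved stays moved. The work goes in short steps, Python scripts to look and compute and a tool call to move; the robot and the scene stay as the last step left them, time stands still between calls to the robot, and variables do not carry over. Pictures are saved under pics/ and viewed, at most 12 in all, crops included, and the job is handed in when it is done.

Besides the shell and the picture viewer there is one more tool, called after "Request:" in YAML: its name, and indented under it one key for each argument. servo_tool: Moves the arm, as the interface text tells. Its arguments: {"type":"object","properties":{"motion":{"type":"array","items":{"type":"number"}}},"required":["motion"]}

```bash
ls; mkdir -p pics; cat > h.py <<'E'
import numpy as np,cv2
from bench import env
from scipy.spatial.transform import Rotation as Ro
def shot(n,f=None):
    d=env.get_image(n)
    if f: cv2.imwrite('pics/'+f,d['frame'][:,:,::-1])
    np.savez('last_'+n,**d)
    return d
def load(n): return dict(np.load('last_'+n+'.npz'))
def ray(d,u,v):
    r=d['R'].T@np.linalg.solve(d['camera_matrix'],[u,v,1.]); return -d['R'].T@d['t'],r
def onz(d,u,v,z):
    c,r=ray(d,u,v); return c+r*(z-c[2])/r[2]
def proj(d,X):
    p=d['camera_matrix']@(d['R']@np.array(X,float)+d['t']); return p[:2]/p[2]
def tri(a,ua,b,ub):
    c1,r1=ray(a,*ua);c2,r2=ray(b,*ub)
    s=np.linalg.lstsq(np.c_[r1,-r2],c2-c1,rcond=None)[0]
    p,q=c1+r1*s[0],c2+r2*s[1]; return (p+q)/2,np.linalg.norm(p-q)
E
python3 - <<'E'
from h import *
for n in('side','top'):
    d=shot(n,n+'0.png'); print(n,-d['R'].T@d['t'],d['R'][2],d['camera_matrix'][0,0])
print(env.read_state())
E
```

```text
pics
side [ 0.47935392 -0.48450607  0.79721568] [ 0.02779527  0.62764619 -0.77800237] 384.14846767503906
top [0.32463423 0.09151929 1.29422716] [ 0.14465023 -0.00160913 -0.98948154] 434.59143048890223
{'t': 0.1, 'q': array([ 1.16049386e+00,  5.28378121e-01,  1.43377437e+00,  1.27016382e-05,
        1.18139597e+00, -1.78511727e-01]), 'joint_velocities': array([-0.00042835, -0.00121535, -0.00348515, -0.00031739, -0.00069129,
        0.00103294]), 'tau': array([-1.05602192e-04, -4.40987742e+01, -1.77149767e+01,  6.34575030e-02,
        5.34261914e-02, -6.09836593e-05]), 'ee_pos': array([0.14328367, 0.60767817, 0.2216664 ]), 'tool_rot': array([-3.13967001e+00, -3.58838405e-04,  2.90979673e+00]), 'wrist_force': array([ 0.0624113 , -0.2750091 ,  0.35696249]), 'torque': array([0.06011844, 0.03189755, 0.02468341]), 'grip_force': 0.0, 'opening': 0.08704908043449804}
```

View pics/side0.png

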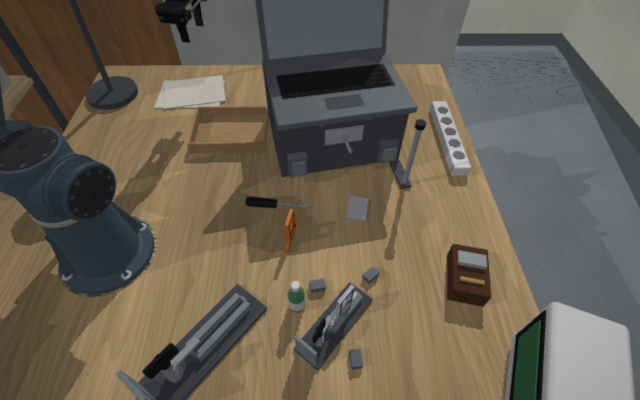

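View pics/top0.png

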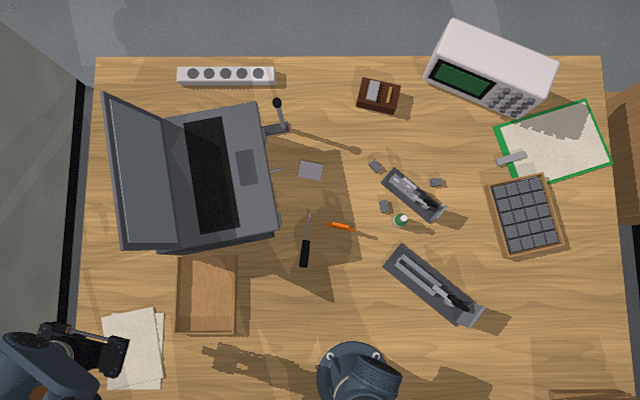

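The side view shows the small holder around (335,325), with the rack hook at about (348,143). The top view has the holder at (413,195) and the hook at (277,170). Next I'll zoom in on these spots.

```bash
python3 - <<'E'
from h import *
def crop(n,x,y,w,h,s):
    return cv2.resize(load(n)['frame'][y:y+h,x:x+w,::-1],None,fx=s,fy=s,interpolation=cv2.INTER_CUBIC)
a=crop('top',360,150,100,75,4);b=crop('side',285,270,100,100,4)
c=crop('side',260,80,180,110,2); c=crop('side',265,100,140,75,2.857) ; c=c
L=np.vstack([a[:300],cv2.resize(c,(400,214))]);L=cv2.resize(L,(400,514))
R=np.vstack([b,crop('top',240,130,100,28,4)[:112]]); R=np.vstack([R,np.zeros((2,400,3),np.uint8)])
cv2.imwrite('pics/c1.png',np.hstack([L,R]))
E
```

```text
(no output)
```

View pics/c1.png

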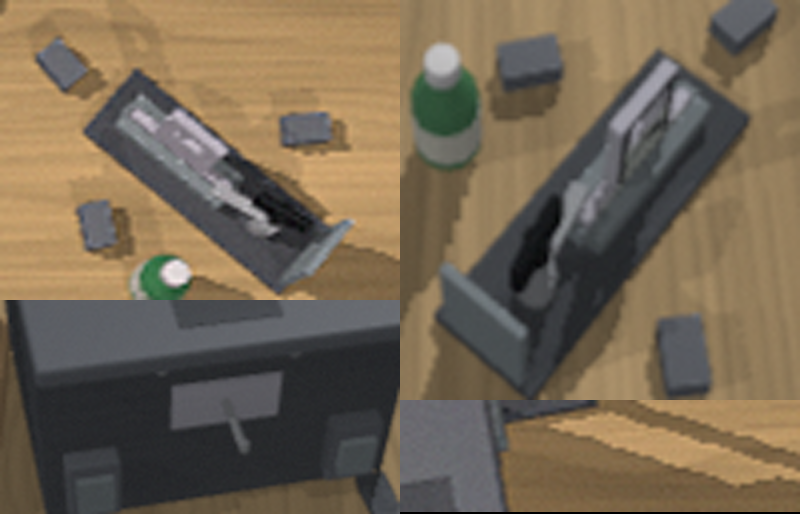

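The crops show the holder's base corners, with the cheek at the robot and -y end and the black-framed gauge face turned to the lower right. The wing is close to locked and the hook bar is visible. Next I'll compute poses from these corners.

```bash
python3 - <<'E'
from h import *
T,S=load('top'),load('side')
P=lambda d,L,z:np.array([onz(d,u,v,z) for u,v in L]).round(4)
print('top',P(T,[(394.5,167.5),(381.25,182.5),(430,223)],.008))
print('side',P(S,[(350,282.5),(372,299.5),(317.5,369.5)],.008))
# top corners: A(-32?,-65) etc
def fit(loc,W):
    loc=np.array(loc,float);W=np.array(W)[:,:2];a=loc.mean(0);b=W.mean(0)
    H=(loc-a).T@(W-b);th=np.arctan2(H[0,1]-H[1,0],H[0,0]+H[1,1]);c,s=np.cos(th),np.sin(th)
    R=np.array([[c,-s],[s,c]]);o=b-R@a;return o,th,((loc@R.T+o-W)*1e3).round(1)
o1=fit([(-.032,-.065),(.032,-.065),(.032,.125)],P(T,[(394.5,167.5),(381.25,182.5),(430,223)],.008))
o2=fit([(.032,-.065),(-.032,-.065),(-.032,.125)],P(S,[(350,282.5),(372,299.5),(317.5,369.5)],.008))
print(o1,o2)
# hook: crop side scale 2.857, origin (265,100), at (0,300); tip & root
s=lambda u,v:(265+u/2.857,100+(v-300)/2.857)
for nm,(u,v),z in[('root',(225,402),.135),('tip',(240,450),.135),('tiptop',(238,428),.146),('sockL bottomleft',(68,512),.03)]:
    print(nm,onz(S,*s(u,v),z))
# laptop edge top view: front edge upper corner z=.223
print('lap top view', P(T,[(257,101),(275,231)],.223))
print('lap side', P(S,[(272,124),(411,110)],.223))
print(P(T,[(282,170)],.14))
E
```

```text
top [[ 0.6091 -0.1329  0.008 ]
 [ 0.5632 -0.0917  0.008 ]
 [ 0.4405 -0.2335  0.008 ]]
side [[ 0.5659 -0.093   0.008 ]
 [ 0.6108 -0.1345  0.008 ]
 [ 0.4887 -0.2756  0.008 ]]
(array([ 0.54459022, -0.16092754]), np.float64(2.43006186226071), array([[ 2.2,  0.3],
       [-0.4,  0.9],
       [-1.8, -1.2]])) (array([ 0.5460195 , -0.16191263]), np.float64(2.4208307986511106), array([[-1. ,  1. ],
       [ 2.2,  0.3],
       [-1.1, -1.3]]))
root [0.56712193 0.25243426 0.135     ]
tip [0.57599461 0.19139047 0.135     ]
tiptop [0.57467142 0.2070242  0.146     ]
sockL bottomleft [0.42249438 0.21802869 0.03      ]
lap top view [[0.7378 0.2539 0.223 ]
 [0.4028 0.2037 0.223 ]]
lap side [[0.3951 0.1961 0.223 ]
 [0.7208 0.2421 0.223 ]]
[[0.5741 0.1953 0.14  ]]
```

```bash
cat >> h.py <<'E'
def rel(targets,st=None):
    """targets: (xyz, R) list -> rows in present tool frame"""
    st=st or env.read_state(); p=st['ee_pos'];R=Ro.from_euler('xyz',st['tool_rot'])
    for X,Q in targets:
        print(np.r_[R.inv().apply(np.array(X)-p).round(4),(R.inv()*Q).as_rotvec(degrees=True).round(1)])
def down(yaw): return Ro.from_euler('xyz',[np.pi,0,yaw])
HO=np.array([.5453,-.1614]);HT=2.425
def hw(x,y): c,s=np.cos(HT),np.sin(HT); return HO+[c*x-s*y,s*x+c*y]
E
python3 - <<'E'
from h import *
T=load('top');f=T['frame'].astype(int)
m=(f.max(2)<38).astype(np.uint8);m[:150]=0;m[225:]=0;m[:,:395]=0;m[:,:405]=0;m[:,450:]=0
n,l,s,c=cv2.connectedComponentsWithStats(m);print(s,c)
k=1+np.argmax(s[1:,4]);v,u=np.nonzero(l==k)
W=np.array([onz(T,a,b,.083)[:2] for a,b in zip(u,v)]);C=W.mean(0);d=np.linalg.svd(W-C)[2][0]
print(C,np.arctan2(d[1],d[0]),HT-np.pi/2,hw(0,.082), np.ptp((W-C)@d))
rel([((.22,.42,.32),down(2.2)),((.45,.02,.32),down(1.3)),((*hw(0,.082),.17),down(.9))])
E
```

```text
[[     0      0    640    400 255936]
 [   416    189      1      1      1]
 [   420    197      1      1      1]
 [   423    198     15     10     61]
 [   429    208      1      1      1]] [[319.47241889 199.49920683]
 [416.         189.        ]
 [420.         197.        ]
 [430.19672131 202.90163934]
 [429.         208.        ]]
[ 0.49042806 -0.21740375] -2.109720950243097 0.8542036732051033 [ 0.49144083 -0.22323195] 0.042053714821842475
[-0.1177 -0.1652 -0.0981 -0.1     0.     40.7   ]
[-0.4335 -0.5017 -0.0975 -0.1     0.1    92.2   ]
[-5.297e-01 -7.286e-01  5.290e-02 -1.000e-01  1.000e-01  1.152e+02]
```

Request:
servo_tool:
  motion: [-0.06,-0.08,-0.1,0,0,10,-1,-0.118,-0.165,-0.1,0,0,20,-1,-0.118,-0.165,-0.1,0,0,30,-1,-0.2,-0.26,-0.1,0,0,40,-1,-0.25,-0.31,-0.1,0,0,50,-1]

```text
t: 0.72
ee_pos: [0.2627, 0.3458, 0.3171]
tool_rot: [3.141, 0.0, 2.032]
wrist_force: [2.3, -0.1, 0.7]
opening: 0.0871
grip_force: 0.0
```

```bash
python3 - <<'E'
from h import *
s=env.read_state();print(s['t'],s['ee_pos'],s['tool_rot'],s['q'])
rel([((.45,.02,.32),down(1.3)),((*hw(0,.082),.17),down(1.0))])
E
```

```text
0.725 [0.26272999 0.34583251 0.31711679] [3.14065692e+00 1.59214857e-04 2.03246720e+00] [ 6.62919812e-01  1.45151539e-01  1.75135514e+00 -3.62194671e-04
  1.24420096e+00  2.01364909e-01]
[-3.751e-01  2.250e-02 -2.800e-03  1.000e-01 -0.000e+00  4.200e+01]
[-6.113e-01 -4.890e-02  1.472e-01  1.000e-01 -0.000e+00  5.920e+01]
```

Request:
servo_tool:
  motion: [-0.06,0.004,0,0,0,10,-1,-0.12,0.008,0,0,0,20,0.2,-0.18,0.01,0,0,0,30,0.2,-0.25,0.015,0,0,0,40,0.2,-0.31,0.02,0,0,0,50,0.2]

```text
t: 1.35
ee_pos: [0.4173, 0.0824, 0.3167]
tool_rot: [-3.142, -0.0, 1.158]
wrist_force: [0.4, 0.8, 0.3]
opening: 0.0546
grip_force: 0.0
```

```bash
python3 - <<'E'
from h import *
s=env.read_state();print(s['t'],s['ee_pos'],s['tool_rot'],s['q'])
rel([((*hw(0,.082),.17),down(1.0)),((*hw(0,.082),.06),down(1.0))])
E
```

```text
1.35 [0.41728239 0.08243405 0.31674976] [-3.14158886e+00 -4.12775076e-04  1.15830413e+00] [-6.92717755e-02  1.31299483e-01  1.76966481e+00  4.12261553e-04
  1.24049305e+00  3.43086741e-01]
[-0.2504  0.1905  0.1466 -0.     -0.      9.1   ]
[-0.2504  0.1905  0.2566 -0.     -0.      9.1   ]
```

Request:
servo_tool:
  motion: [-0.05,0.035,0.0,0,0,9,0.2,-0.1,0.07,0,0,0,9,0.2,-0.15,0.11,0.03,0,0,9,0.2,-0.25,0.19,0.146,0,0,9,0.2,-0.25,0.19,0.146,0,0,9,0.2]

```text
t: 1.98
ee_pos: [0.4817, -0.182, 0.2065]
tool_rot: [3.141, -0.0, 1.007]
wrist_force: [0.2, -0.4, -0.3]
opening: 0.035
grip_force: 0.0
```

Request:
servo_tool:
  motion: [0,0,0,0,0,0,0.2,0,0,0,0,0,0,0.2]

```text
t: 2.22
ee_pos: [0.481, -0.1797, 0.2074]
tool_rot: [-3.14, -0.0, 1.007]
wrist_force: [0.3, 0.4, -0.0]
opening: 0.0349
grip_force: 0.0
```

```bash
python3 - <<'E'
from h import *
s=env.read_state();print(s['t'],s['ee_pos'],s['tool_rot'],s['q'])
rel([((*hw(0,.082),.17),down(1.0)),((*hw(0,.082),.06),down(1.0))])
a=shot('side');b=shot('top')
A=cv2.resize(a['frame'][260:380,280:380,::-1],None,fx=4,fy=4,interpolation=2)
B=cv2.resize(b['frame'][140:260,360:460,::-1],None,fx=4,fy=4,interpolation=2)
cv2.imwrite('pics/c2.png',np.hstack([A,B]))
E
```

```text
2.225 [ 0.48102308 -0.17971471  0.20739281] [-3.13984684e+00 -4.21145506e-04  1.00684397e+00] [-5.75679131e-01  3.99507722e-01  1.72506088e+00  4.70533835e-04
  1.01877473e+00 -1.19742430e-02]
[-0.0312  0.0321  0.0373 -0.1    -0.      0.4   ]
[-0.0313  0.0323  0.1473 -0.1    -0.      0.4   ]
```

View pics/c2.png

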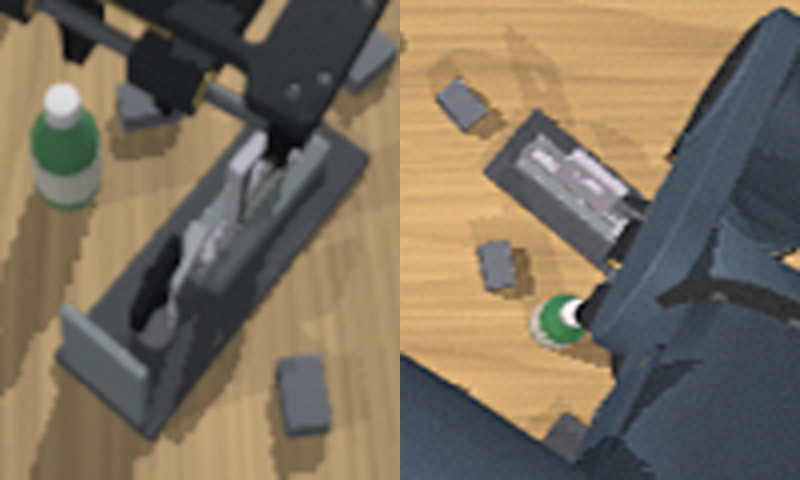

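The side crop shows the wing unobstructed at about crop (160,280), near (320,330) in the full image. The arm hides it from above.

```bash
python3 - <<'E'
from h import *
S=load('side');f=S['frame'].astype(int)
m=(f.max(2)<40).astype(np.uint8);m[:315]=0;m[360:]=0;m[:,:305]=0;m[:,335:]=0
n,l,s,c=cv2.connectedComponentsWithStats(m);k=1+np.argmax(s[1:,4]);print(s[k],c[k])
k_=hw(0,.082)
for a in (.0,.15,.3):
  d=np.array([np.cos(HT-np.pi/2+a),np.sin(HT-np.pi/2+a)])*.022
  print(a,[proj(S,[*(k_+e*d),z]).round(1) for e in(-1,1) for z in(.057,.083)])
print(proj(S,[*k_,.07]))
v,u=np.nonzero(l==k)
for r in range(v.min(),v.max()+1): print(r,u[v==r].min(),u[v==r].max(),end='; ')
# gauge top corner check
print([proj(S,[*hw(x,y),.096]).round(1) for x in(-.004,.004) for y in(-.023,.023)])
E
```

```text
[313 320  12  23 118] [318.52542373 331.24576271]
0.0 [array([311. , 342.5]), array([310.9, 337.8]), array([325.6, 324.9]), array([325.9, 319.9])]
0.15 [array([312.5, 343.5]), array([312.4, 338.8]), array([324.2, 324. ]), array([324.5, 318.9])]
0.3 [array([314. , 344.3]), array([314. , 339.6]), array([322.7, 323.2]), array([323. , 318.1])]
[318.49559658 331.16837073]
320 323 324; 321 322 324; 322 321 324; 323 321 324; 324 320 324; 325 320 324; 326 319 323; 327 317 323; 328 317 322; 329 316 321; 330 317 321; 331 316 321; 332 316 321; 333 315 321; 334 314 321; 335 314 321; 336 314 320; 337 313 318; 338 313 317; 339 313 316; 340 313 316; 341 313 315; 342 314 315; [array([354. , 287.1]), array([339.8, 304.1]), array([350.8, 284.7]), array([336.5, 301.6])]
```

Request:
servo_tool:
  motion: [-0.031,0.032,0.04,0,0,0,0.2,-0.031,0.032,0.08,0,0,0,0.2,-0.031,0.032,0.12,0,0,0,0.2,-0.031,0.032,0.145,0,0,0,0.2,-0.031,0.032,0.145,0,0,0,0.2]

```text
t: 2.95
ee_pos: [0.4916, -0.222, 0.0625]
tool_rot: [-3.14, -0.0, 1.009]
wrist_force: [-0.6, -0.0, -0.3]
opening: 0.0348
grip_force: 0.0
```

Request:
servo_tool:
  motion: [0,0,0,0,0,0,0.8,0,0,0,0,0,0,0.8,0,0,0,0,0,0,0.8,0,0,0,0,0,0,0.8]

```text
t: 3.45
ee_pos: [0.4921, -0.2234, 0.0638]
tool_rot: [3.141, -0.0, 1.007]
wrist_force: [-0.4, 2.5, 6.9]
opening: 0.0129
grip_force: 30.0
```

Request:
servo_tool:
  motion: [0,0,0,0,0,-8,0.8,0,0,0,0,0,-16,0.8,0,0,0,0,0,-24,0.8,0,0,0,0,0,-32,0.8,0,0,0,0,0,-40,0.8]

```text
t: 4.08
ee_pos: [0.4933, -0.2237, 0.0638]
tool_rot: [3.138, 0.001, 1.709]
wrist_force: [1.6, 2.0, 5.1]
opening: 0.0123
grip_force: 30.0
```

Request:
servo_tool:
  motion: [0,0,0,0,0,-8,0.8,0,0,0,0,0,-16,0.8,0,0,0,0,0,-24,0.8,0,0,0,0,0,-32,0.8,0,0,0,0,0,-40,0.8]

```text
t: 4.7
ee_pos: [0.4944, -0.2232, 0.0638]
tool_rot: [3.138, 0.004, 2.406]
wrist_force: [4.6, 5.3, 4.1]
opening: 0.0129
grip_force: 30.0
```

```bash
python3 - <<'E'
from h import *
s=env.read_state();print(s['torque'],s['tool_rot'])
a=shot('side');print(s['t'])
A=cv2.resize(a['frame'][260:380,280:400,::-1],None,fx=4,fy=4,interpolation=2)
cv2.imwrite('pics/c3.png',A)
E
```

```text
[ 0.90512498 -0.84389808 -0.09051154] [3.1381635  0.00418273 2.40596533]
4.7
```

View pics/c3.png

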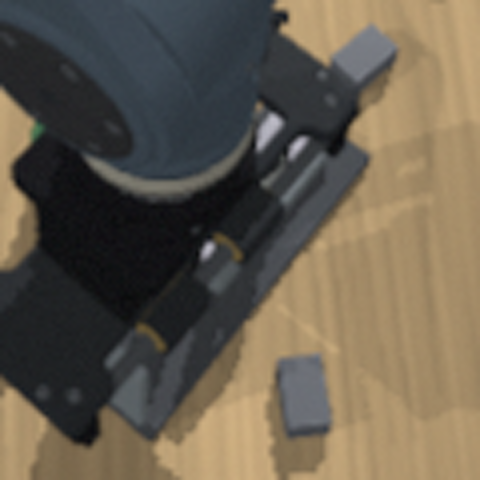

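The hand hides the wing, and the tool yaw now implies the keeper is at about 1.55 rad. I'll let go, back off and check.

Request:
servo_tool:
  motion: [0,0,0,0,0,0,0.3,0,0,0,0,0,0,0.3,0,0,-0.05,0,0,0,0.3,0,0,-0.1,0,0,0,0.3,0,0,-0.16,0,0,0,0.3]

```text
t: 5.38
ee_pos: [0.4909, -0.2233, 0.2232]
tool_rot: [-3.141, -0.003, 2.403]
wrist_force: [0.5, -0.4, 0.5]
opening: 0.0305
grip_force: 0.0
```

Request:
servo_tool:
  motion: [0,-0.06,0,0,0,0,0.3,0,-0.12,0,0,0,0,0.3,0,-0.18,0,0,0,10,0.3,0,-0.18,0,0,0,20,0.3]

```text
t: 5.88
ee_pos: [0.3679, -0.3602, 0.2226]
tool_rot: [-3.14, 0.001, 2.042]
wrist_force: [0.2, 0.6, 0.6]
opening: 0.0301
grip_force: 0.0
```

```bash
python3 - <<'E'
from h import *
s=env.read_state();print(s['t'],s['ee_pos'],s['tool_rot'],s['q'])
a=shot('side');b=shot('top')
A=cv2.resize(a['frame'][260:380,280:380,::-1],None,fx=4,fy=4,interpolation=2)
B=cv2.resize(b['frame'][140:260,360:460,::-1],None,fx=4,fy=4,interpolation=2)
cv2.imwrite('pics/c4.png',np.hstack([A,B]))
E
```

```text
5.875 [ 0.36785121 -0.3601997   0.22262771] [-3.14029635e+00  7.74437633e-04  2.04215280e+00] [-9.91363246e-01  3.79702098e-01  1.70610862e+00 -1.57737322e-03
  1.05515238e+00 -1.46194186e+00]
```

View pics/c4.png

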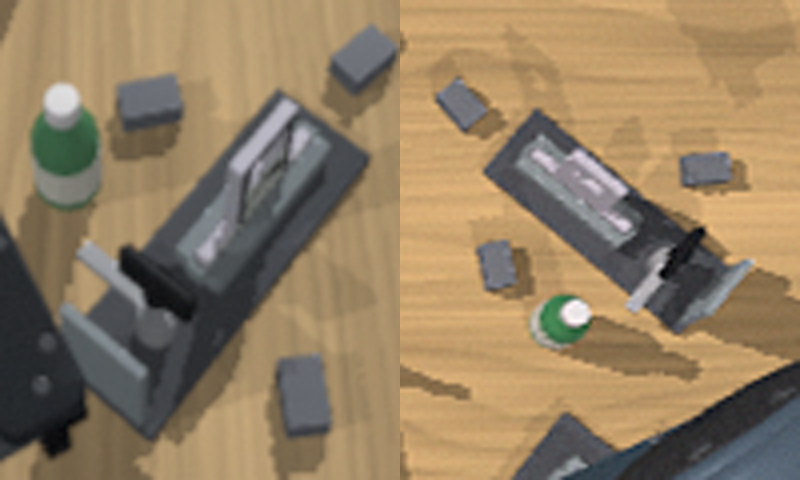

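The keeper bar now lies across the holder towards +x, at roughly 1.5 rad, and the gauge hasn't moved. Next is the leaned grasp, with the hand tilted 35° to the marked side.

```bash
cat >> h.py <<'E'
def lean(yaw,phi):
    g=np.array([np.cos(yaw),np.sin(yaw),0]);Z=np.array([0,0,1.]);x=g*np.cos(phi)+Z*np.sin(phi);z=g*np.sin(phi)-Z*np.cos(phi)
    return Ro.from_matrix(np.c_[x,np.cross(z,x),z])
def grasp(G,yaw,phi,back=0.):
    Q=lean(yaw,phi);return np.array(G)+(.019-back)*Q.as_matrix()[:,2],Q
E
python3 - <<'E'
from h import *
ph=np.radians(35);G=[*HO,.06]
for b in(.2,.1,0): print(grasp(G,HT,ph,b)[0])
rel([grasp(G,HT,ph,b) for b in(.2,.1,0)])
E
```

```text
[ 0.62358327 -0.22958922  0.20826652]
[ 0.58033284 -0.19191562  0.12635132]
[ 0.53708242 -0.15424202  0.04443611]
[-4.200e-03  2.844e-01  1.400e-02  6.500e+00  3.450e+01 -2.070e+01]
[  0.0492   0.2635   0.096    6.5     34.5    -20.7   ]
[  0.1025   0.2426   0.178    6.5     34.5    -20.7   ]
```

Request:
servo_tool:
  motion: [0,0.06,0,1.5,8.5,-5,-1,0,0.12,0,3,17,-10,-1,0,0.18,0.005,5,26,-15,-1,-0.004,0.24,0.014,6.5,34.5,-20.7,-1,-0.004,0.284,0.014,6.5,34.5,-20.7,-1]

```text
t: 6.6
ee_pos: [0.6259, -0.2255, 0.2017]
tool_rot: [3.141, -0.618, 2.434]
wrist_force: [-0.4, 0.4, -0.0]
opening: 0.0725
grip_force: 0.0
```

Request:
servo_tool:
  motion: [0,0,0,0,0,0,-1,0,0,0,0,0,0,-1]

```text
t: 6.85
ee_pos: [0.6237, -0.2275, 0.2084]
tool_rot: [3.142, -0.61, 2.43]
wrist_force: [0.5, -0.4, 0.7]
opening: 0.0853
grip_force: 0.0
```

```bash
python3 - <<'E'
from h import *
s=env.read_state();print(s['t'],s['ee_pos'],s['tool_rot'],s['q'])
ph=np.radians(35);G=[*HO,.06]
rel([grasp(G,HT,ph,b) for b in(.1,0)])
E
```

```text
6.85 [ 0.62372531 -0.22753632  0.20840664] [ 3.14150959 -0.61015627  2.43019047] [-0.55865113  0.89370009  0.86112292  0.09567431  1.98972062 -1.40626977]
[-0.001  -0.0014  0.0994 -0.2     0.      0.2   ]
[-0.001  -0.0011  0.1994 -0.2     0.      0.2   ]
```

Request:
servo_tool:
  motion: [-0.001,-0.001,0.06,0,0,0,-1,-0.001,-0.001,0.11,0,0,0,-1,-0.001,-0.001,0.16,0,0,0,-1,-0.001,-0.001,0.199,0,0,0,-1,-0.001,-0.001,0.199,0,0,0,-1]

```text
t: 7.48
ee_pos: [0.5346, -0.1539, 0.0447]
tool_rot: [-3.14, -0.616, 2.427]
wrist_force: [-0.2, 0.2, 0.6]
opening: 0.0873
grip_force: 0.0
```

Request:
servo_tool:
  motion: [0,0,0,0,0,0,0.3,0,0,0,0,0,0,0.3,0,0,0,0,0,0,0.3,0,0,0,0,0,0,0.3,0,0,0,0,0,0,0.3]

```text
t: 8.1
ee_pos: [0.5384, -0.1547, 0.045]
tool_rot: [3.141, -0.609, 2.428]
wrist_force: [0.9, -0.1, 1.7]
opening: 0.046
grip_force: 30.0
```

```bash
python3 - <<'E'
from h import *
s=env.read_state();print(s['t'],s['ee_pos'],s['tool_rot'],s['q'])
p=s['ee_pos'];R=Ro.from_euler('xyz',s['tool_rot'])
print('up in tool',R.inv().apply([0,0,1]))
G=p-.019*R.as_matrix()[:,2];print(G)
E
```

```text
8.1 [ 0.53839627 -0.15465937  0.04504249] [ 3.140632   -0.60905705  2.4278797 ] [-0.53626845  0.93276238  1.29199768  0.10224559  1.51861686 -1.43009569]
up in tool [ 5.72094320e-01  7.87912281e-04 -8.20187459e-01]
[ 0.54660119 -0.16178902  0.06062606]
```

Request:
servo_tool:
  motion: [0.0114,0,-0.0164,0,0,0,0.3,0.0229,0,-0.0328,0,0,0,0.3,0.0343,0,-0.0492,0,0,0,0.3,0.0515,0,-0.0738,0,0,0,0.3,0.0687,0,-0.0984,0,0,0,0.3]

```text
t: 8.72
ee_pos: [0.5379, -0.1548, 0.1671]
tool_rot: [3.141, -0.609, 2.428]
wrist_force: [0.5, 0.4, -1.8]
opening: 0.0458
grip_force: 30.0
```

```bash
python3 - <<'E'
from h import *
s=env.read_state();print(s['t'],s['ee_pos'],s['tool_rot'],s['opening'])
a=shot('side');shot('top')
A=cv2.resize(a['frame'][90:390,240:440,::-1],None,fx=2,fy=2,interpolation=2)
B=cv2.resize(a['frame'][110:185,300:400,::-1],None,fx=4,fy=4,interpolation=2)
B=np.vstack([B,np.zeros((300,400,3),np.uint8)])
T=load('top')['frame'][130:205,240:340,::-1];B[300:]=cv2.resize(T,None,fx=4,fy=4,interpolation=2)
cv2.imwrite('pics/c5.png',np.hstack([A,B]))
E
```

```text
8.725 [ 0.53793903 -0.15484021  0.16710141] [ 3.14142673 -0.608508    2.42765005] 0.04578593317211403
```

View pics/c5.png

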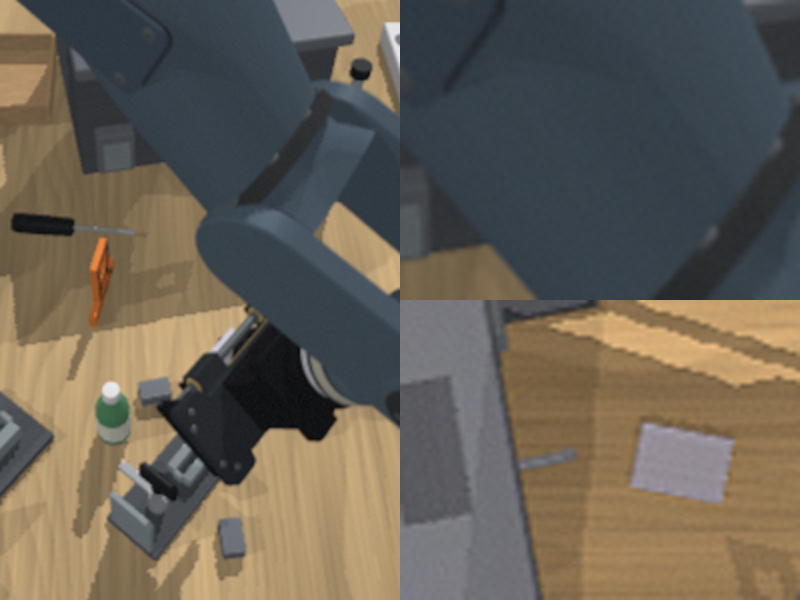

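The gauge is held and out of the slot. In the top crop the hook bar runs from (520,463) to (577,455), so its tip is at full-image (284.2,168.8). Now I'll measure the hook from the earlier, unobstructed side picture.

```bash
python3 - <<'E'
from h import *
S,T=load('side'),load('top')
g=cv2.imread('pics/side0.png').max(2).astype(int)
print(g[134:158,340:356])
t=T['frame'].max(2).astype(int);print(t[164:175,268:290])
# rack yaw from laptop front-edge fitted in initial side image: use 8.2deg
a=np.radians(8.2);o=np.array([np.sin(a),-np.cos(a)])
for h in [(.572,.220),(.572,.226)]:
  h=np.array(h);P=lambda d,r,z,s=0:proj(d,[*(h+r*o+s*np.array([np.cos(a),np.sin(a)])),z]).round(1)
  print(h,'side root',P(S,-.035,.135),'tip top',P(S,.029,.146),'tip bot out',P(S,.033,.131),'| top tip out',P(T,.033,.146),P(T,.033,.135),'top axis mid',P(T,.02,.139))
E
```

```text
[[ 95  96  94  90  87  92  96  95  96  96  96  95  96  96  95  96]
 [ 96  95  90  84  81  85  93  95  94  95  95  96  95  96  95  95]
 [ 96  96  88  83  83  83  90  94  96  94  94  95  94  96  94  95]
 [ 94  96  94  84  82  81  85  91  94  95  95  94  95  95  95  94]
 [ 93  96  96  87  83  81  84  91  95  96  93  94  95  94  95  93]
 [ 95  93  95  87  82  83  82  91  94  92  95  94  93  93  95  95]
 [ 93  94  93  91  86  81  81  86  91  95  96  96  95  95  91  84]
 [ 95  95  95  94  89  91  94  87  82  80  82  76  71  70  65  55]
 [ 91  88  83  81  75  89  99  92  75  58  54  49  47  44  43  43]
 [ 64  62  57  53  51  70  94  96  75  50  42  44  44  40  44  42]
 [ 44  42  42  42  43  58  90  99  87  61  43  45  44  42  41  44]
 [ 44  43  43  42  44  48  84 101  93  70  51  45  45  44  42  44]
 [ 45  43  43  45  43  45  69  95  98  80  55  44  42  42  42  43]
 [ 43  43  44  44  41  43  55  88 100  90  65  45  43  42  43  43]
 [ 41  44  43  42  42  42  47  85 102  96  80  60  45  42  43  43]
 [ 42  44  43  42  43  45  44  69  91 101  95  84  61  43  45  45]
 [ 41  43  43  42  41  42  4
[... 1142 characters left out ...]
 123 132 146 144]
 [ 82  88 126 118 105 109 104 107 110 113 113 122 128 128 129 128 129 127
  123 133 148 145]
 [ 95  78 101 108 109 108 120 126 130 127 131 129 127 124 124 123 124 124
  122 129 142 145]
 [100  74 111 130 128 125 124 128 126 128 124 125 126 125 127 124 126 126
  123 137 146 147]
 [106  72 111 130 128 125 128 130 126 128 126 129 127 127 130 130 133 129
  128 136 153 147]]
[0.572 0.22 ] side root [343.7 135.1] tip top [349.4 149.3] tip bot out [349.3 154.8] | top tip out [284.8 168.6] [285.1 169.4] top axis mid [280.2 169.8]
[0.572 0.226] side root [343.5 133.5] tip top [349.2 147.6] tip bot out [349.1 153.1] | top tip out [282.5 168.6] [282.9 169.4] top axis mid [278.  169.8]
```

```bash
cat >> h.py <<'E'
HK=np.array([.5735,.2225,.135]);RY=np.radians(98.2);RX=np.array([np.cos(RY),np.sin(RY),0])
def hang(x,c,phi=np.radians(34.9)):
    """TCP pose with eye centre at hook-frame x, height c over bar axis"""
    E=HK+x*RX+[0,0,c]; G=E-[0,0,.0134]-.0012*RX
    return grasp(G,RY,phi)
E
python3 - <<'E'
from h import *
print(hang(-.08,.04)[0]);rel([hang(-.08,.04),hang(-.08,.0035)])
E
```

```text
[0.58353098 0.1528898  0.14601711]
[  0.1262   0.2619   0.115  -23.2      0.4     33.7   ]
[  0.1055   0.2618   0.1451 -23.2      0.4     33.7   ]
```

Request:
servo_tool:
  motion: [0.015,0.04,0.014,-3.5,0,5,0.3,0.04,0.09,0.036,-8,0,11.5,0.3,0.068,0.14,0.062,-12.5,0.2,18,0.3,0.094,0.19,0.087,-17,0.3,25,0.3,0.112,0.23,0.102,-20,0.3,29.5,0.3]

```text
t: 9.45
ee_pos: [0.5735, 0.1196, 0.1446]
tool_rot: [-3.126, -0.613, 1.794]
wrist_force: [-0.5, -0.6, -1.2]
opening: 0.0454
grip_force: 30.0
```

```bash
python3 - <<'E'
from h import *
s=env.read_state();print(s['t'],s['ee_pos'],s['tool_rot'],s['q'],s['opening'])
rel([hang(-.08,.04),hang(-.08,.0035)])
E
```

```text
9.45 [0.57345757 0.11960948 0.14456075] [-3.12627687 -0.61276991  1.79397411] [-0.26224049  0.68932768  1.55508896  0.55154474  1.27660324 -0.75679505] 0.04536198131523021
[ 0.0256  0.0174  0.0159 -3.5    -0.2     3.8   ]
[ 0.0046  0.0179  0.0458 -3.5    -0.2     3.8   ]
```

Request:
servo_tool:
  motion: [0.02,0.016,0.02,-3.5,-0.2,3.8,0.3,0.01,0.018,0.035,-3.5,-0.2,3.8,0.3,0.0046,0.018,0.0458,-3.5,-0.2,3.8,0.3,0.0046,0.018,0.0458,-3.5,-0.2,3.8,0.3,0.0046,0.018,0.0458,-3.5,-0.2,3.8,0.3]

```text
t: 10.07
ee_pos: [0.5858, 0.1498, 0.1101]
tool_rot: [3.138, -0.608, 1.717]
wrist_force: [-0.5, -0.2, -0.7]
opening: 0.0458
grip_force: 30.0
```

```bash
python3 - <<'E'
from h import *
s=env.read_state();print(s['t'],s['ee_pos'],s['tool_rot'],s['q'],s['opening'])
rel([hang(-.08,.0035),hang(-.045,.0035),hang(-.008,.0035),hang(-.008,-.008)])
a=shot('side');b=shot('top')
A=cv2.resize(a['frame'][80:230,300:400,::-1],None,fx=4,fy=4,interpolation=2)
B=cv2.resize(b['frame'][110:260,230:330,::-1],None,fx=4,fy=4,interpolation=2)
cv2.imwrite('pics/c6.png',np.hstack([A,B]))
E
```

```text
10.075 [0.58584021 0.14975875 0.11013412] [ 3.13826242 -0.60798109  1.71689323] [-0.22047802  0.73115553  1.59237045  0.6275002   1.14397957 -0.7272977 ] 0.04582020102701572
[ 0.0025 -0.0018  0.0025  0.1     0.1     0.1   ]
[ 0.0312 -0.0018  0.0225  0.1     0.1     0.1   ]
[ 0.0616 -0.0018  0.0436  0.1     0.1     0.1   ]
[ 0.055  -0.0018  0.053   0.1     0.1     0.1   ]
```

View pics/c6.png

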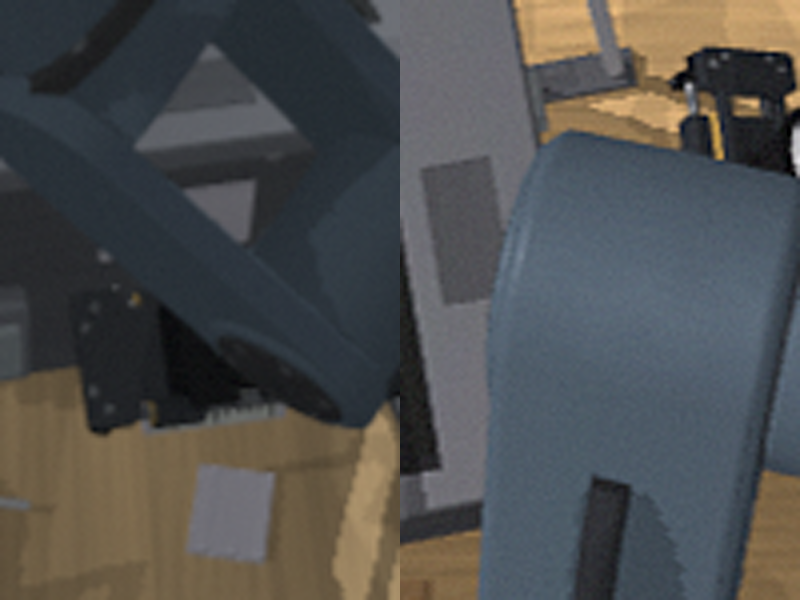

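Both views of the hook are blocked by the arm, so I'll go in by the measured numbers and watch the forces. The bare blank at (232,515) hasn't been disturbed.

Request:
servo_tool:
  motion: [0.01,-0.0018,0.008,0,0,0,0.3,0.02,-0.0018,0.015,0,0,0,0.3,0.0312,-0.0018,0.0225,0,0,0,0.3,0.0312,-0.0018,0.0225,0,0,0,0.3,0.0312,-0.0018,0.0225,0,0,0,0.3]

```text
t: 10.8
ee_pos: [0.5781, 0.1888, 0.1097]
tool_rot: [3.138, -0.608, 1.719]
wrist_force: [-0.3, 0.4, -1.2]
opening: 0.0452
grip_force: 30.0
```

```bash
python3 - <<'E'
from h import *
s=env.read_state();print(s['t'],s['ee_pos'],s['tool_rot'],s['q'],s['opening'],s['wrist_force'])
rel([hang(-.045,.0035),hang(-.026,.0035),hang(-.008,.0035),hang(-.008,-.008)])
b=shot('top')
E
```

```text
10.8 [0.57807469 0.18877267 0.10968435] [ 3.13772616 -0.60753926  1.71898992] [-0.15840393  0.72458882  1.61326394  0.6562916   1.1057816  -0.69821613] 0.04521911596199137 [-0.3496781   0.37749961 -1.155435  ]
[-0.0012  0.0003 -0.0006  0.1     0.1     0.2   ]
[0.0144 0.0003 0.0102 0.1    0.1    0.2   ]
[0.0292 0.0004 0.0205 0.1    0.1    0.2   ]
[0.0227 0.0003 0.03   0.1    0.1    0.2   ]
```

Request:
servo_tool:
  motion: [0.005,0,0.0035,0,0,0,0.3,0.01,0,0.007,0,0,0,0.3,0.0144,0,0.0102,0,0,0,0.3,0.0144,0,0.0102,0,0,0,0.3]

```text
t: 11.35
ee_pos: [0.5751, 0.2065, 0.1095]
tool_rot: [3.139, -0.608, 1.719]
wrist_force: [0.2, -1.0, -1.3]
opening: 0.0453
grip_force: 30.0
```

No contact force, so I'll carry on.

Request:
servo_tool:
  motion: [0.005,0,0.0035,0,0,0,0.3,0.01,0,0.007,0,0,0,0.3,0.0148,0,0.0103,0,0,0,0.3,0.0148,0,0.0103,0,0,0,0.3]

```text
t: 11.85
ee_pos: [0.5725, 0.2244, 0.1095]
tool_rot: [3.138, -0.608, 1.719]
wrist_force: [-0.3, -1.0, -1.2]
opening: 0.0456
grip_force: 30.0
```

```bash
python3 - <<'E'
from h import *
s=env.read_state();print(s['t'],s['ee_pos'],s['tool_rot'],s['q'],s['opening'],s['wrist_force'])
rel([hang(-.008,.0035),hang(-.008,-.004),hang(-.008,-.008),hang(-.008,-.010)])
a=shot('side');b=shot('top')
A=cv2.resize(a['frame'][80:230,300:400,::-1],None,fx=4,fy=4,interpolation=2)
B=cv2.resize(b['frame'][110:260,230:330,::-1],None,fx=4,fy=4,interpolation=2)
cv2.imwrite('pics/c7.png',np.hstack([A,B]))
E
```

```text
11.85 [0.57248727 0.22442989 0.1095192 ] [ 3.13847745 -0.60805271  1.71878107] [-0.09988782  0.72194674  1.62226349  0.68193839  1.07555736 -0.66534807] 0.04556062455069529 [-0.30961339 -0.9803934  -1.2402131 ]
[-0.0003  0.0007 -0.0002  0.      0.1     0.2   ]
[-0.0046  0.0007  0.0059  0.      0.1     0.2   ]
[-0.0069  0.0007  0.0092  0.      0.1     0.2   ]
[-0.008   0.0007  0.0109  0.      0.1     0.2   ]
```

View pics/c7.png

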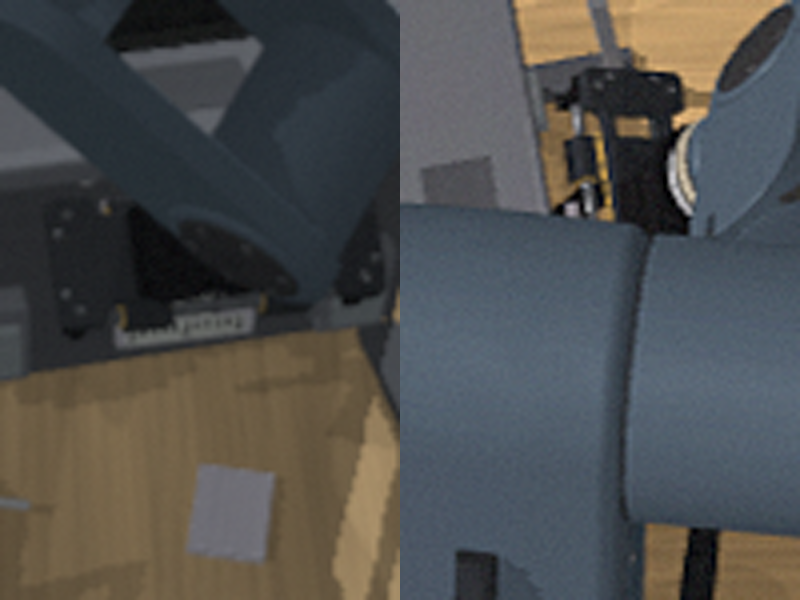

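The gauge foot, with its ticks facing outward, shows below the fingers at side crop (115–253, 330–345). Nothing is touching. Next I'll lower it.

Request:
servo_tool:
  motion: [-0.0023,0.0007,0.003,0,0,0,0.3,-0.0046,0.0007,0.0059,0,0,0,0.3,-0.0064,0.0007,0.0085,0,0,0,0.3,-0.0064,0.0007,0.0085,0,0,0,0.3]

```text
t: 12.45
ee_pos: [0.5734, 0.2234, 0.0984]
tool_rot: [3.139, -0.608, 1.717]
wrist_force: [-0.2, 0.1, -0.8]
opening: 0.0456
grip_force: 30.0
```

Request:
servo_tool:
  motion: [-0.0005,0,0.0008,0,0,0,0.3,-0.0005,0,0.0008,0,0,0,0.3]

```text
t: 12.7
ee_pos: [0.5737, 0.2236, 0.098]
tool_rot: [3.138, -0.608, 1.718]
wrist_force: [-0.5, 0.1, -0.1]
opening: 0.0455
grip_force: 30.0
```

```bash
python3 - <<'E'
from h import *
s=env.read_state();print(s['t'],s['ee_pos'],s['tool_rot'],s['wrist_force'])
rel([hang(-.008,-.008),hang(-.008,-.010)])
E
```

```text
12.7 [0.57369216 0.22359343 0.09800528] [ 3.13804536 -0.60798919  1.71811615] [-0.47083147  0.14514287 -0.11642742]
[ 0.0005 -0.0003  0.0003  0.1     0.1     0.2   ]
[-0.0006 -0.0004  0.002   0.1     0.1     0.2   ]
```

Request:
servo_tool:
  motion: [-0.0006,0,0.0009,0,0,0,0.3,-0.0006,0,0.0009,0,0,0,0.3,-0.0006,0,0.0009,0,0,0,0.3]

```text
t: 13.08
ee_pos: [0.5738, 0.2237, 0.0977]
tool_rot: [3.137, -0.609, 1.719]
wrist_force: [-1.0, -1.7, 6.1]
opening: 0.0456
grip_force: 30.0
```

Request:
servo_tool:
  motion: [-0.0006,0,0.0009,0,0,0,0.3,-0.0006,0,0.0009,0,0,0,0.3,-0.0006,0,0.0009,0,0,0,0.3]

```text
t: 13.45
ee_pos: [0.5738, 0.2239, 0.0976]
tool_rot: [3.137, -0.61, 1.719]
wrist_force: [-1.7, -3.5, 9.9]
opening: 0.0455
grip_force: 30.0
```

Request:
servo_tool:
  motion: [0.0007,0,-0.001,0,0,0,0.3,0.0007,0,-0.001,0,0,0,-0.1,0.0007,0,-0.001,0,0,0,-0.15,0.0007,0,-0.001,0,0,0,-0.3,0.0007,0,-0.001,0,0,0,-0.8]

```text
t: 14.08
ee_pos: [0.5735, 0.2237, 0.0967]
tool_rot: [3.139, -0.608, 1.718]
wrist_force: [0.1, -0.2, 0.0]
opening: 0.06
grip_force: 0.0
```

Request:
servo_tool:
  motion: [0,0,0,0,0,0,-0.8,-0.003,0,-0.008,0,0,0,-0.8,-0.008,0,-0.02,0,0,0,-0.8,-0.016,0,-0.04,0,0,0,-0.8,-0.028,0,-0.07,0,0,0,-0.8]

```text
t: 14.7
ee_pos: [0.5826, 0.16, 0.1393]
tool_rot: [3.139, -0.608, 1.718]
wrist_force: [1.1, -0.1, 0.1]
opening: 0.0783
grip_force: 0.0
```

Request:
servo_tool:
  motion: [-0.02,0,-0.05,0,0,0,-0.8,-0.04,0,-0.1,0,0,0,-0.8,-0.06,0,-0.15,0,0,0,-0.8,-0.08,0.0,-0.2,0,0,0,-0.8,-0.08,0,-0.2,0,0,0,-0.8]

```text
t: 15.32
ee_pos: [0.6107, -0.0223, 0.26]
tool_rot: [3.13, -0.602, 1.717]
wrist_force: [1.0, 1.3, -1.0]
opening: 0.0782
grip_force: 0.0
```

```bash
python3 - <<'E'
from h import *
s=env.read_state();print(s['t'],s['ee_pos'],s['q'],s['wrist_force'])
a=shot('side');b=shot('top')
A=cv2.resize(a['frame'][60:360,240:440,::-1],None,fx=2,fy=2,interpolation=2)
B=cv2.resize(a['frame'][110:185,300:400,::-1],None,fx=4,fy=4,interpolation=2)
C=cv2.resize(b['frame'][130:205,240:340,::-1],None,fx=4,fy=4,interpolation=2)
cv2.imwrite('pics/c8.png',np.hstack([A,np.vstack([B,C])]))
h=HK-.008*RX; y=np.array([-RX[1],RX[0],0])
print([proj(a,h-.004*RX+s_*.045*y+[0,0,z]).round(1) for s_ in(-1,1) for z in(-.074,-.054)],[proj(a,h-.004*RX+s_*.023*y+[0,0,.014]).round(1) for s_ in(-1,1)])
E
```

```text
15.325 [ 0.61072639 -0.02228987  0.26002599] [-0.46626911  0.59462442  1.35094672  0.48959674  1.56343709 -0.70513427] [ 0.95375352  1.30245713 -1.04413922]
[array([362.8, 165.6]), array([363.6, 160.3]), array([329.4, 169.6]), array([329.7, 164.3])] [array([357.6, 141.9]), array([339.3, 143.9])]
```

View pics/c8.png

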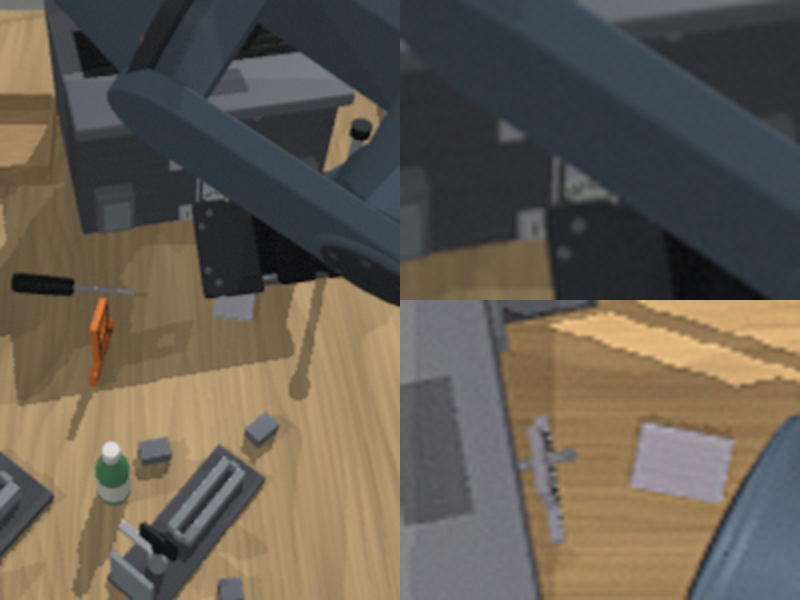

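The gauge hangs on the hook with its marked face outward, and the keeper and loose things are where they should be. I'll move the arm away and check it's upright with nothing in the way.

Request:
servo_tool:
  motion: [0,-0.06,-0.05,0,0,0,-0.8,0,-0.12,-0.05,0,-8,0,-0.8,0,-0.18,-0.05,0,-16,0,-0.8,-0.05,-0.22,-0.05,0,-24,0,-0.8,-0.1,-0.24,-0.05,0,-24,0,-0.8]

```text
t: 16.05
ee_pos: [0.3842, -0.1575, 0.2406]
tool_rot: [3.139, -0.188, 1.722]
wrist_force: [0.5, -1.3, 0.2]
opening: 0.0783
grip_force: 0.0
```

Request:
servo_tool:
  motion: [-0.06,0,0,0,0,0,-0.8,-0.12,0,0,0,0,0,-0.8,-0.12,0,0,0,0,0,-0.8,-0.12,0,0,0,0,0,-0.8]

```text
t: 16.55
ee_pos: [0.4033, -0.2754, 0.2168]
tool_rot: [3.141, -0.193, 1.717]
wrist_force: [-0.3, 0.6, 0.3]
opening: 0.0787
grip_force: 0.0
```

```bash
python3 - <<'E'
from h import *
s=env.read_state();print(s['t'],s['ee_pos'],s['q'],s['wrist_force'])
a=shot('side');b=shot('top')
B=cv2.resize(a['frame'][110:185,300:400,::-1],None,fx=4,fy=4,interpolation=2)
C=cv2.resize(b['frame'][130:205,240:340,::-1],None,fx=4,fy=4,interpolation=2)
cv2.imwrite('pics/c9.png',np.hstack([B,C]))
h=HK-.008*RX; y=np.array([-RX[1],RX[0],0])
for d,o in((a,(300,110)),(b,(240,130))):
  print([((proj(d,h-.004*RX+u*y+[0,0,z])-o)*4).round() for u,z in((-.045,-.074),(-.045,-.054),(.045,-.074),(.045,-.054),(-.023,.014),(.023,.014))])
E
```

```text
16.55 [ 0.40325217 -0.27544056  0.21676253] [-0.89216013  0.41469125  1.68377565  0.10511436  1.21129938 -1.08360773] [-0.26911716  0.59215409  0.32502543]
[array([251., 223.]), array([254., 201.]), array([118., 238.]), array([119., 217.]), array([230., 128.]), array([157., 136.])]
[array([148., 122.]), array([145., 115.]), array([165., 242.]), array([162., 238.]), array([140., 123.]), array([149., 189.])]
```

View pics/c9.png

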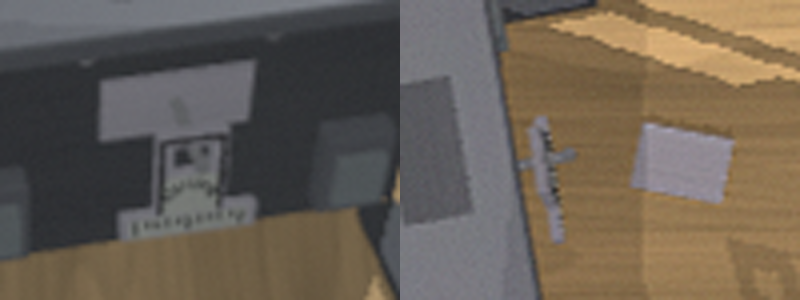

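The gauge is upright on the hook with its marked face outward: its foot corners at about (118,238) and (253,223) match the prediction. I'll hand it in.

```bash
python3 -c "
from bench import env
print(env.sign_off())"
```

```text
the job is handed in; nothing more can be done
None
```

I handed the job in at about 16.6 s. The final pictures show the gauge hanging upright on the hook, marked face outward, with the keeper open and the arm clear; the loose things in view had not visibly moved, and no verdict was returned.

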